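# Wind the blade carriage off the grinding wheel and check its temperature

## Robot

A 6-joint arm with a two-finger parallel gripper is mounted at the origin on the work surface. World frame = base frame: x ahead of the robot, y to its left, z up, the work surface at z = 0. Lengths are in m, angles in rad, forces in N, time in s.
With the tool pointing down it reaches from about 0.325 to 0.9 m from the base axis. Payload 6.1 kg.
Tool frame: the origin (TCP) lies between the finger pads; the fingertips stand ahead of it and the grasp point (between the pads) lies 8 mm behind it (bot.tips_ahead is the z of the fingertips in the tool frame, in m); z points along the fingers, y is the line along which they close (so a half turn about z gives the same grasp; the last joint's range is limited). The gripper opens to 85 mm and grips with 20 to 120 N. Pads are 22 mm wide; open, the fingers measure 114 mm over their backs; the gripper's body (76 mm by 85 mm) begins 54 mm behind the grasp point. The pads swing forward as they close: fully open they stand 13 mm farther back than shut.
Start: joints at [-1.228, 0.22, 1.526, -0, 1.395, -0.126], TCP at [0.282, -0.558, 0.242] pointing down, gripper open.
Joint ranges: [-2.98, 2.98], [-0.91, 2.08], [0.09, 2.57], [-1.24, 4.39], [0.2, 2.65], [-2.68, 2.68]. Speed limits (rad/s): [2.57, 2.57, 3.01, 3.14, 3.14, 3.14].

## Interface

Orientations are given as a rotation vector (axis times angle).
In Python, from plant import bot gives the robot as it stands. The module is installed in compiled form; this text tells all that it offers.
- The arm moves only by the tool jog_arm, never from a script. Its arguments are lists of equal length, an entry for each row: "slide": the shift along the tool's x, y, z in m, a list of three; "turn": the turn about the tool's z in rad. In form: {"slide": [[x, y, z], ...], "turn": [turn, ...]}. A call has 1 to 8 rows; each row is the pose to reach, as a shift and turn from the pose commanded when the call began, along the tool's axes at that moment; what a row does not reach only later rows make up. A row lasts 1/8 s, in which the tool goes at most 62.5 mm and 10.7 degrees, less where a joint would pass 70% of its speed; a pose out of reach is approached as far as the arm can. A call with a gripper value outside its range is refused whole. "hand" is the opening, from 0 (shut) to 1 (fully open), set as the call begins (left out, the last holds). The fingers move at their own pace and stop on an object; the grip force is fixed at half the most. Time passes only in rows, so rows that repeat a pose let the fingers close. It gives the time, the measured TCP pose, the force, the opening and the grip force at its end, in the units of the state.
- bot.read_state(): the state, without advancing time (a new reading comes with each control period).
- bot.capture(name): name is "scene" or "top"; returns the picture (384x512x3 uint8, blue, green, red); there is no depth.
- bot.camera_info(name): a dict with "K" (3x3 intrinsics, pixels), "rvec" (rotation vector, rad) and "tvec" (3), from world to camera coordinates, as OpenCV has them. Camera axes: x right, y down, z forward; pixel columns grow to the right and rows downward; lengths in m; the calibration is good to about 2 mm. A picture is of the moment at which its call begins. camera_info takes no time and is no camera call.
- bot.finish_job(): hands the job in; it is judged then, once.
The state is a dict: "time_s": time; "joint_positions": joint angles; "joint_velocities": joint speeds; "joint_efforts": joint torques, N m; "eef_pos": TCP position; "tool_rot": TCP orientation; "contact_force": force on the tool from outside, world axes, zero at the start; "ft_torque": the same for the moment, N m; "grip_width": opening from 0.0 (shut) to 1.0 (fully open); "finger_force": force on a finger pad.
Only numpy, scipy, OpenCV 4.12 (cv2) and the standard library are available. Lean on these libraries where they do the work, as an engineer would, in place of code of your own. Each camera call takes 0.05 s, during which the arm holds its last target. There are 200 camera calls.

## Task

Wind the two-knob hand crank to draw the clamped blade away from the grinding wheel until the carriage's pointer lines up with the index fin, working the carriage only by the crank and never touching the carriage or blade. Then pick up the pistol thermometer, aim it squarely and level at the dark round patch on the blade from about 7 cm away and hold it steady there for a good second. Finally stand it upright on its rubber pad again, leaving the pointer on the index and the whetstone and oil can where they are.

Things in the scene. Friction and masses are not known exactly. Their poses are not given: they have to be found in the camera images.
- machine: Fixed blade-grinding stage on a grey base 20 mm high. Its frame: origin on the table, z up, y the direction in which the carriage is drawn away from the wheel. Green gear box (110 x 110 mm, 80 high) with the crank on top at x -40, y -170 mm. In front of the rail the base begins at x -30 mm (for y above -60 mm).
- guard_top (a point): Middle of the upper edge, z 260 mm, of the grey splash guard: upright plate along the machine's x, 280 mm long, 6 mm thick, its face 105 mm from the crank axis on the +y side. The knobs pass it with 23 mm to spare, but a gripper reaching down does not fit between it and a knob close to it: let go there and take the other knob.
- wheel (a point): Centre of the fixed grinding wheel, diameter 156 mm, axis along the machine's y, on the guard's +y side behind (+x of) the blade. Do not touch; it reaches up to z 268 mm.
- crank_axis (a point): Point on the crank's vertical axis at the height of the knobs' middles (128 mm above the table), at x -40, y -170 mm in the machine's frame.
- crank (a joint): Crank angle, rad, 0 to 13. It grows counter-clockwise seen from above. Each rad moves the carriage 11.5 mm along the machine's +y (72 mm a turn), and the crank can be turned back. Stiff enough to stay where it is left: turning it takes about 3 to 4 N at a knob. Reaching the index takes 1 to 1.7 turns.
- knob_a (a point): Middle of one crank knob: upright black cylinder, diameter 24 mm, 45 mm high (z 105 to 150 mm), spinning freely on its pin, 70 mm from the crank axis. This point is at z 128 mm. The flat steel crank bar below it has its top at z 103 mm.
- knob_b (a point): Middle of the other, identical knob at the crank bar's other end, 70 mm from the axis.
- carriage: Aluminium carriage (90 x 90 mm) on the rail with an upright clamp (z 80 to 155 mm) holding an upright steel blade (120 mm along y, 4 mm thick, up to z 215 mm). Origin on the table plane below the blade's front face; axes parallel to the machine's. Slides along the machine's y; only the crank may move it.
- pointer (a point): Tip of the thin pointer fin (4 mm thick) on the carriage's front (-x) side, at z 64 mm.
- index_tip (a point): Tip of the fixed upright index fin (4 mm thick, top 72 mm above the table, 16 mm from front to back) in front of the rail; its frame is parallel to the machine's. The pointer is on the index when the two fins are in line, i.e. the tips have equal y in the machine's frame (they then stand about 4 mm apart in x).
- patch (a point): Centre of the dark round patch, diameter 24 mm, on the blade's front face; the face looks along the machine's -x. 190 mm above the table, midway along the blade and 25 mm below its top edge.
- thermometer: Loose pistol thermometer, 260 g nominal, standing on its foot. Origin at the centre of the foot's underside, x the aiming direction, z up. Foot 66 x 56 x 14 mm; handle; grey barrel on top 110 mm long (x -55 to +55 mm), 36 mm wide, z 103 to 141 mm, best gripped across its width from above.
- lens (a point): Centre of the thermometer's front lens, 61 mm ahead (x) and 122 mm above its origin; it looks along the thermometer's x.
- pad: Fixed black rubber pad, 120 x 110 x 6 mm, on which the thermometer stands at first. Origin at the centre of its underside; the stand height is 6 mm.
- whetstone: Loose grey whetstone 60 x 160 x 28 mm lying on the table, not needed. Origin at the centre of its underside.
- oil_can: Loose plain metal can, diameter 64, height 110 mm, not needed.
Not all that is in view belongs to the job. Leave any orange look-alike of the thermometer alone. Of the things shaped like the pad, the black one is meant.

How it is judged:
On the way, in this order (a step that is already met when the one before it is completed fails the run):
1. the carriage's pointer stands still in line with the index fin (within 5 mm) (y of pointer in the frame of index_tip between -0.005 and 0.005 m and velocity of joint crank between -0.1 and 0.1 rad/s), for 0.3 s.
2. for 1 s, nearly still: lens 30 to 120 mm from the patch, its line of sight within 12 mm of the patch centre sideways and in height, within 0.3 rad of square to the blade (x of patch in the frame of lens between 0.03 and 0.12 m and y of patch in the frame of lens between -0.012 and 0.012 m and z of patch in the frame of lens between -0.012 and 0.012 m and angle between the x axis of lens and the x axis of machine, either way round below 0.3 rad and linear speed of thermometer below 0.03 m/s), for 1 s.
At the end, for the whole second after the job is handed in: The pointer is in line with the index fin within 5 mm, and the thermometer stands upright (within 0.1 rad), released and at rest, on its pad, its origin within 35 mm of the pad's centre along each of the pad's sides (y of pointer in the frame of index_tip between -0.005 and 0.005 m and x of thermometer in the frame of pad between -0.035 and 0.035 m and y of thermometer in the frame of pad between -0.035 and 0.035 m and z of thermometer in the frame of pad below 0.01 m and angle between thermometer's own z axis and vertical below 0.1 rad and linear speed of thermometer below 0.02 m/s); the robot touches nothing.
It fails at once if the carriage, its clamp or the blade is touched (more than 1 N) (contact force between carriage and anything else above 1 N).
It fails at once if the whetstone or the oil can is moved by more than 30 mm (distance of any of whetstone, oil_can from where it was at the start of the episode above 0.03 m).
It fails at once if the thermometer tips over (more than 0.7 rad) (angle between thermometer's own z axis and vertical above 0.7 rad).
It also fails if it takes over 72 s, if anything falls off the work surface, if the arm or the gripper's body presses on something with over 40 N, if the wrist force passes 120 N, or if a joint passes its speed limit or range.

## Working session

There is one attempt and no reset: what is moved stays moved. The work goes in short steps, Python scripts to look and compute and a tool call to move; the robot and the scene stay as the last step left them, time stands still between calls to the robot, and variables do not carry over. Pictures are saved under pics/ and viewed, at most 11 in all, crops included, and the job is handed in when it is done.

Besides the shell and the picture viewer there is one more tool, called after "Emit:" as a command line: name --pt "numbers of a row" for each row, then --argument value for the rest. jog_arm: Moves the arm, as the interface text tells. Its arguments: {"type":"object","properties":{"slide":{"type":"array","items":{"type":"array","items":{"type":"number"}}},"turn":{"type":"array","items":{"type":"number"}},"hand":{"type":"number"}},"required":["slide","turn"]}

```bash
mkdir -p pics; cat > h.py <<'E'
import numpy as np,cv2
from plant import bot
def cam(n):
    c=bot.camera_info(n);R=cv2.Rodrigues(np.array(c['rvec'],float))[0];return np.array(c['K'],float),R,np.array(c['tvec'],float).ravel()
def ray(n,px):
    K,R,t=cam(n);d=R.T@np.linalg.solve(K,[px[0],px[1],1.]);return -R.T@t,d
def onz(n,px,z):
    o,d=ray(n,px);return o+d*(z-o[2])/d[2]
def proj(n,p):
    K,R,t=cam(n);q=K@(R@np.array(p,float)+t);return q[:2]/q[2]
def two(pa,pb):
    (o1,d1),(o2,d2)=ray('scene',pa),ray('top',pb)
    s=np.linalg.lstsq(np.c_[d1,-d2],o2-o1,rcond=None)[0]
    a,b=o1+d1*s[0],o2+d2*s[1];return (a+b)/2,np.linalg.norm(a-b)
E
python3 - <<'E'
from h import *
for n in('scene','top'):
    im=bot.capture(n);cv2.imwrite(f'pics/{n}0.png',im)
    cv2.imwrite(f'pics/{n}0b.png',cv2.resize(im,(800,600),interpolation=cv2.INTER_CUBIC));K,R,t=cam(n);print(n,-R.T@t,R[2],K[0,0])
s=bot.read_state();print(s['eef_pos'],s['tool_rot'],cv2.Rodrigues(np.array(s['tool_rot']))[0].round(3),bot.tips_ahead)
E
```

```text
scene [1.42640096 0.12650899 0.98987177] [-0.75441122 -0.10739758 -0.64755654] 399.34213678713843
top [0.33764727 0.01852328 1.4329315 ] [ 0.11177801  0.00516403 -0.99371978] 499.8713438389464
[ 0.2822024  -0.55706062  0.24129177] [-3.05393434e+00 -7.29311783e-01  3.05118004e-04] [[ 0.892  0.452 -0.001]
 [ 0.452 -0.892  0.002]
 [ 0.    -0.002 -1.   ]] 0.011
```

View pics/scene0b.png

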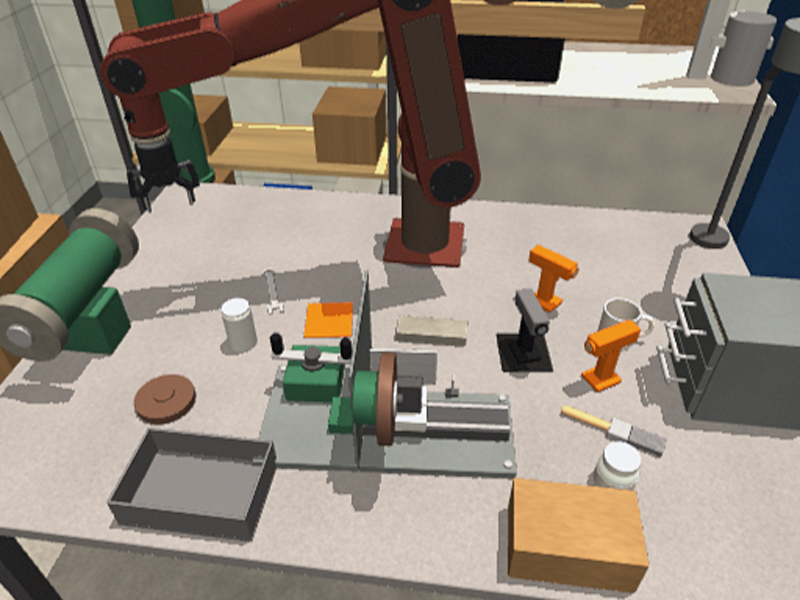

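View pics/top0b.png

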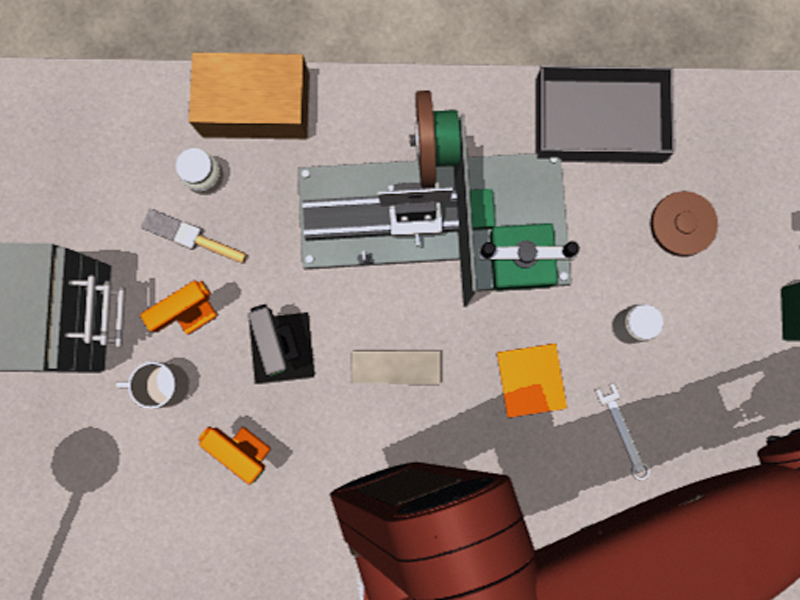

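The overview (800x600) shows the candidates. The grey pistol on the black pad is at top (268,340) / scene (530,320). It fits the grey barrel and black pad in the description. The orange pistols at top (180,305) and (235,455) and the orange pad at (530,380) are decoys. The crank knobs are at top (488,250) and (571,248), the index fin is near (366,257) and the pointer near (419,240).

```bash
python3 - <<'E'
from h import *
im=cv2.imread('pics/top0.png');sc=cv2.imread('pics/scene0.png')
c=cv2.resize(im[95:250,150:375],(800,551),interpolation=cv2.INTER_CUBIC);cv2.imwrite('pics/ct0.png',c)  # f 3.556
c=cv2.resize(sc[160:310,160:360],(800,600),interpolation=cv2.INTER_CUBIC);cv2.imwrite('pics/cs0.png',c) # f 4
k=.64
for nm,p,z in [('knobA',(488,248),.15),('knobB',(571,247),.15),('axis',(527,252),.14),('idx',(366,257),.072),('ptr',(419,240),.064),('b1',(305,173),.02),('b2',(309,259),.02),('b3',(554,160),.02),('b4',(566,276),.02)]:
    print(nm,onz('top',np.array(p)*k,z).round(4))
E
```

```text
knobA [ 0.5667 -0.0991  0.15  ]
knobB [ 0.5707 -0.2371  0.15  ]
axis [ 0.5627 -0.1654  0.14  ]
idx [0.5609 0.1088 0.072 ]
ptr [0.5944 0.0158 0.064 ]
b1 [0.7251 0.2292 0.02  ]
b2 [0.5639 0.2165 0.02  ]
b3 [ 0.7575 -0.2323  0.02  ]
b4 [ 0.5405 -0.2536  0.02  ]
```

View pics/ct0.png

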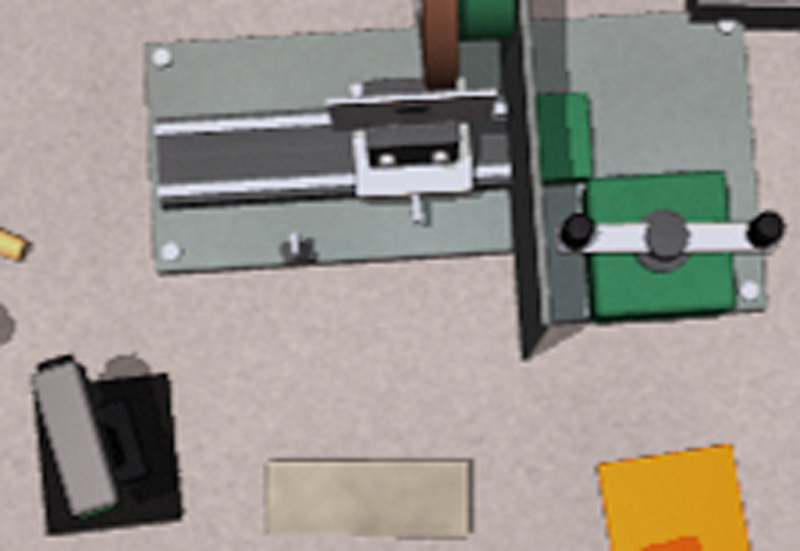

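View pics/cs0.png

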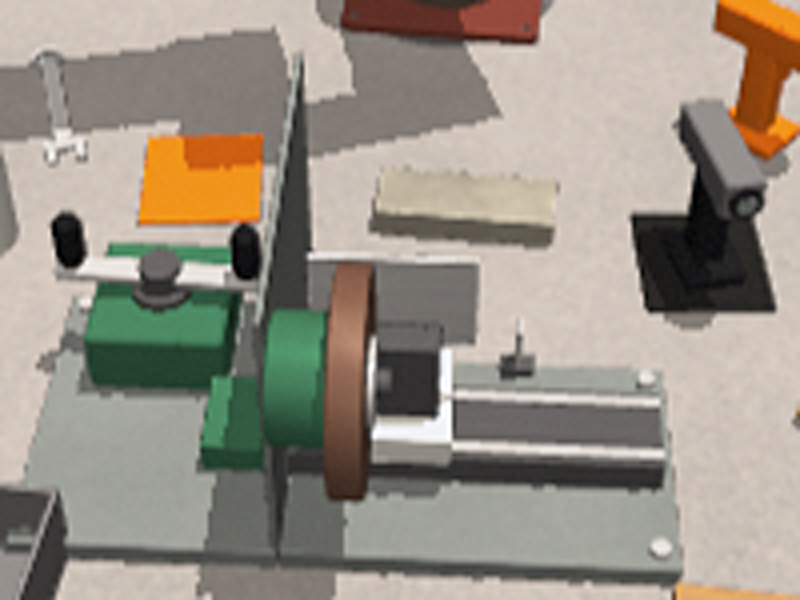

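The enlarged crops confirm the target: the grey pistol on the black pad, at crop (75,440). The pointer tip is at crop (419,220), the index tip at (295,236), and the knobs at (579,226) and (767,225).

```bash
cat >> h.py <<'E'
def ct(p): return np.array(p,float)/3.5556+[150,95]-.36
def cs(p): return np.array(p,float)/4+[160,160]-.37
E
python3 - <<'E'
from h import *
P={}
for nm,p,z in [('A',(580,225),.15),('B',(768,224),.15),('hub',(668,231),.14),('idx',(295,236),.072),('ptr',(418,222),.064),('c1',(147,43),.02),('c2',(157,272),.02),('c4',(510,252),.02),('c3',(740,22),.02),('s1',(162,57),.02),('s2',(170,251),.02),('bl1',(329,101),.215),('bl2',(497,92),.215),
 ('L1',(33,376),.141),('L2',(79,366),.141),('R1',(77,517),.141),('R2',(117,500),.141),('pad1',(48,534),.006),('pad2',(183,520),.006),('pad3',(168,374),.006)]:
    P[nm]=onz('top',ct(p),z); print(nm,P[nm].round(4))
for nm,a,b in [('A',(245,228),(580,225)),('B',(67,218),(768,224)),('idx',(519,320),(295,236))]:
    q,e=two(cs(a),ct(b));print('two',nm,q.round(4),round(e,4))
def ang(a,b): d=P[b]-P[a];return np.degrees(np.arctan2(d[1],d[0])),np.linalg.norm(d)
for a,b in [('c2','c1'),('s2','s1'),('c3','c1'),('c4','c2'),('bl2','bl1'),('A','B'),('R1','L1'),('R2','L2'),('pad2','pad3'),('pad2','pad1')]:print(a,b,ang(a,b))
print('dd',np.hypot(*P['A'][:2]-P['B'][:2]),(P['L1']+P['L2']+P['R1']+P['R2'])/4)
E
```

```text
A [ 0.5688 -0.1002  0.15  ]
B [ 0.5718 -0.2376  0.15  ]
hub [ 0.5672 -0.166   0.14  ]
idx [0.5705 0.1135 0.072 ]
ptr [0.5845 0.0183 0.064 ]
c1 [0.7368 0.2418 0.02  ]
c2 [0.5482 0.2274 0.02  ]
c4 [ 0.5692 -0.0561  0.02  ]
c3 [ 0.7623 -0.2416  0.02  ]
s1 [0.7253 0.2292 0.02  ]
s2 [0.5654 0.2175 0.02  ]
bl1 [0.6421 0.0821 0.215 ]
bl2 [ 0.6505 -0.0355  0.215 ]
L1 [0.4519 0.2975 0.141 ]
L2 [0.4598 0.2642 0.141 ]
R1 [0.35   0.2615 0.141 ]
R2 [0.3628 0.233  0.141 ]
pad1 [0.3374 0.3095 0.006 ]
pad2 [0.3504 0.202  0.006 ]
pad3 [0.4673 0.2178 0.006 ]
two A [ 0.5677 -0.0994  0.1556] 0.0006
two B [ 0.5714 -0.2374  0.1528] 0.0006
two idx [0.5684 0.1125 0.0839] 0.0003
c2 c1 (np.float64(4.370454803186644), np.float64(0.18912706055337056))
s2 s1 (np.float64(4.183098884383499), np.float64(0.1602561297912907))
c3 c1 (np.float64(93.0250257111011), np.float64(0.4840979391102075))
c4 c2 (np.float64(94.24823817867443), np.float64(0.28426035212766415))
bl2 bl1 (np.float64(94.08467223479579), np.float64(0.11783637279834779))
A B (np.float64(-88.72655849568572), np.float64(0.13744635635881958))
R1 L1 (np.float64(19.493100661063917), np.float64(0.10805973118891499))
R2 L2 (np.float64(17.85606274752948), np.float64(0.10192926180558995))
pad2 pad3 (np.float64(7.691935050412624), np.float64(0.11796742314229003))
pad2 pad1 (np.float64(96.8926759023897), np.float64(0.10827589590571754))
dd 0.13744635635881958 [0.40612057 0.26404381 0.141     ]
```

Emit:
jog_arm --pt "0.4026 -0.1546 0" --pt "0.4026 -0.1546 0" --pt "0.4026 -0.1546 0" --pt "0.4026 -0.1546 0" --pt "0.4026 -0.1546 0" --pt "0.4026 -0.1546 0" --pt "0.4026 -0.1546 0" --pt "0.4026 -0.1546 0" --turn '[-1.175, -1.175, -1.175, -1.175, -1.175, -1.175, -1.175, -1.175]' --hand 0.6

```text
time_s: 1.1
eef_pos: [0.5735, -0.2341, 0.2416]
tool_rot: [-2.132, -2.306, -0.001]
contact_force: [1.0, -0.4, 0.6]
grip_width: 0.599
finger_force: 0.0
```

Emit:
jog_arm --pt "-0.003 -0.002 0.04" --pt "-0.003 -0.002 0.08" --pt "-0.003 -0.002 0.105" --pt "-0.003 -0.002 0.115" --pt "-0.003 -0.002 0.115" --turn '[0, 0, 0, 0, 0]'

```text
time_s: 1.72
eef_pos: [0.5693, -0.2413, 0.1269]
tool_rot: [-2.139, -2.299, 0.001]
contact_force: [-0.3, 0.1, 0.6]
grip_width: 0.601
finger_force: 0.0
```

Emit:
jog_arm --pt "0 0 0" --pt "0 0 0" --pt "0 0 0" --pt "0 0 0" --turn '[0, 0, 0, 0]' --hand 0

```text
time_s: 2.22
eef_pos: [0.5708, -0.2416, 0.1293]
tool_rot: [2.137, 2.299, 0.0]
contact_force: [-1.7, -0.7, 5.3]
grip_width: 0.26
finger_force: 58.9
```

```bash
python3 - <<'E'
from h import *
im=bot.capture('top');cv2.imwrite('pics/t1.png',im)
cv2.imwrite('pics/ct1.png',cv2.resize(im[95:250,150:375],(800,551),interpolation=cv2.INTER_CUBIC))
# stroke table, tool x=machine y, tool y=machine x ; phi CCW from machine y
for p0,p1,st in [(177,305,16),(125,305,15)]:
    a=np.radians(np.arange(p0,p1+.1,st)); print(np.c_[np.degrees(a),.07*(np.cos(a)-np.cos(a[0])),-.07*(np.sin(a)-np.sin(a[0]))].round(4).tolist())
E
```

```text
[[177.0, 0.0, -0.0], [193.0, 0.0017, 0.0194], [209.0, 0.0087, 0.0376], [225.0, 0.0204, 0.0532], [241.0, 0.036, 0.0649], [257.0, 0.0542, 0.0719], [273.0, 0.0736, 0.0736], [289.0, 0.0927, 0.0698], [305.0, 0.1101, 0.061]]
[[125.0, 0.0, -0.0], [140.0, -0.0135, 0.0123], [155.0, -0.0233, 0.0278], [170.0, -0.0288, 0.0452], [185.0, -0.0296, 0.0634], [200.0, -0.0256, 0.0813], [215.0, -0.0172, 0.0975], [230.0, -0.0048, 0.111], [245.0, 0.0106, 0.1208], [260.0, 0.028, 0.1263], [275.0, 0.0463, 0.1271], [290.0, 0.0641, 0.1231], [305.0, 0.0803, 0.1147]]
```

View pics/ct1.png

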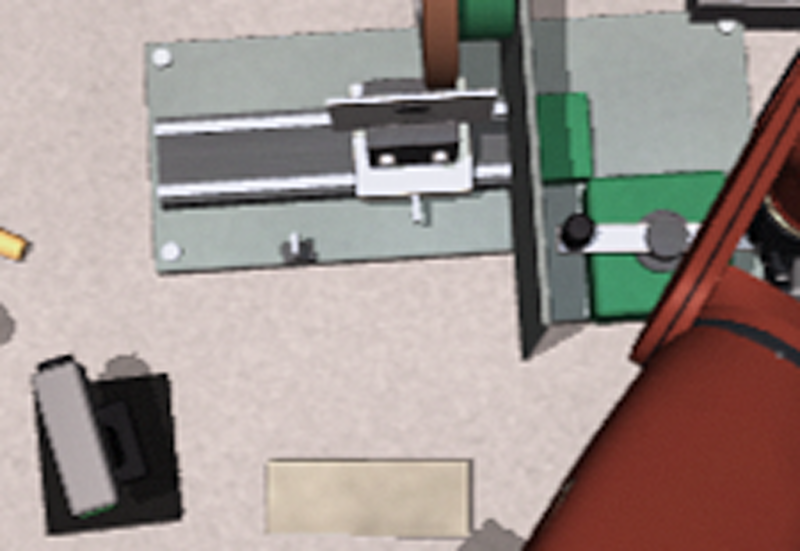

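The knob is gripped (59 N at the width of a knob). First stroke follows.

Emit:
jog_arm --pt "0.0017 0.0194 0" --pt "0.0087 0.0376 0" --pt "0.0204 0.0532 0" --pt "0.036 0.0649 0" --turn '[0, 0, 0, 0]'

```text
time_s: 2.78
eef_pos: [0.6323, -0.2008, 0.1292]
tool_rot: [2.138, 2.3, -0.002]
contact_force: [-10.2, -0.4, 10.3]
grip_width: 0.262
finger_force: 59.6
```

Emit:
jog_arm --pt "0.0182 0.007 0" --pt "0.0376 0.0087 0" --pt "0.0567 0.0049 0" --pt "0.0741 -0.0039 0" --pt "0.0741 -0.0039 0" --turn '[0, 0, 0, 0, 0]'

```text
time_s: 3.4
eef_pos: [0.6223, -0.1265, 0.1292]
tool_rot: [2.137, 2.301, -0.002]
contact_force: [-5.2, -1.3, 8.9]
grip_width: 0.256
finger_force: 59.4
```

Emit:
jog_arm --pt "0 0 0" --pt "0 0 0" --pt "0 0 0" --pt "0 0 -0.03" --pt "0 0 -0.06" --pt "-0.035 -0.05 -0.06" --pt "-0.07 -0.1 -0.06" --pt "-0.079 -0.1135 -0.06" --turn '[0, 0, 0, 0, 0, 0, 0, 0]' --hand 0.6

```text
time_s: 4.4
eef_pos: [0.5132, -0.2154, 0.1871]
tool_rot: [-2.142, -2.298, 0.001]
contact_force: [-0.3, -0.3, -0.5]
grip_width: 0.602
finger_force: 0.0
```

Emit:
jog_arm --pt "0 0 0.03" --pt "0 0 0.055" --pt "0 0 0.06" --pt "0 0 0.06" --turn '[0, 0, 0, 0]'

```text
time_s: 4.9
eef_pos: [0.5157, -0.2135, 0.1274]
tool_rot: [-2.138, -2.301, -0.0]
contact_force: [0.6, 0.3, 0.6]
grip_width: 0.601
finger_force: 0.0
```

Emit:
jog_arm --pt "0 0 0" --pt "0 0 0" --pt "0 0 0" --pt "0 0 0" --turn '[0, 0, 0, 0]' --hand 0

```text
time_s: 5.4
eef_pos: [0.5159, -0.2142, 0.1288]
tool_rot: [2.137, 2.3, 0.0]
contact_force: [-2.0, -0.6, 5.6]
grip_width: 0.261
finger_force: 59.0
```

Emit:
jog_arm --pt "-0.0135 0.0123 0" --pt "-0.0233 0.0278 0" --pt "-0.0288 0.0452 0" --pt "-0.0296 0.0634 0" --pt "-0.0256 0.0813 0" --pt "-0.0172 0.0975 0" --pt "-0.0048 0.111 0" --pt "0.0106 0.1208 0" --turn '[0, 0, 0, 0, 0, 0, 0, 0]'

```text
time_s: 6.4
eef_pos: [0.6337, -0.1936, 0.1287]
tool_rot: [-2.136, -2.299, 0.004]
contact_force: [-16.2, 1.8, 14.7]
grip_width: 0.26
finger_force: 60.1
```

Emit:
jog_arm --pt "0.0174 0.0055 0" --pt "0.0357 0.0063 0" --pt "0.0535 0.0023 0" --pt "0.0697 -0.0061 0" --pt "0.0697 -0.0061 0" --turn '[0, 0, 0, 0, 0]'

```text
time_s: 7.02
eef_pos: [0.6233, -0.1245, 0.1288]
tool_rot: [2.138, 2.302, -0.0]
contact_force: [-4.5, -0.5, 9.2]
grip_width: 0.263
finger_force: 59.6
```

Emit:
jog_arm --pt "0 0 0" --pt "0 0 0" --pt "0 0 0" --pt "0 0 -0.03" --pt "0 0 -0.06" --pt "-0.035 -0.05 -0.06" --pt "-0.07 -0.1 -0.06" --pt "-0.0803 -0.1147 -0.06" --turn '[0, 0, 0, 0, 0, 0, 0, 0]' --hand 0.6

```text
time_s: 8.02
eef_pos: [0.5132, -0.2153, 0.1871]
tool_rot: [-2.142, -2.298, 0.001]
contact_force: [0.2, 0.5, 0.5]
grip_width: 0.6
finger_force: 0.0
```

```bash
python3 - <<'E'
from h import *
im=bot.capture('top');cv2.imwrite('pics/t2.png',im)
cv2.imwrite('pics/ct2.png',cv2.resize(im[95:250,150:375],(800,551),interpolation=cv2.INTER_CUBIC))
E
```

```text
(no output)
```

View pics/ct2.png

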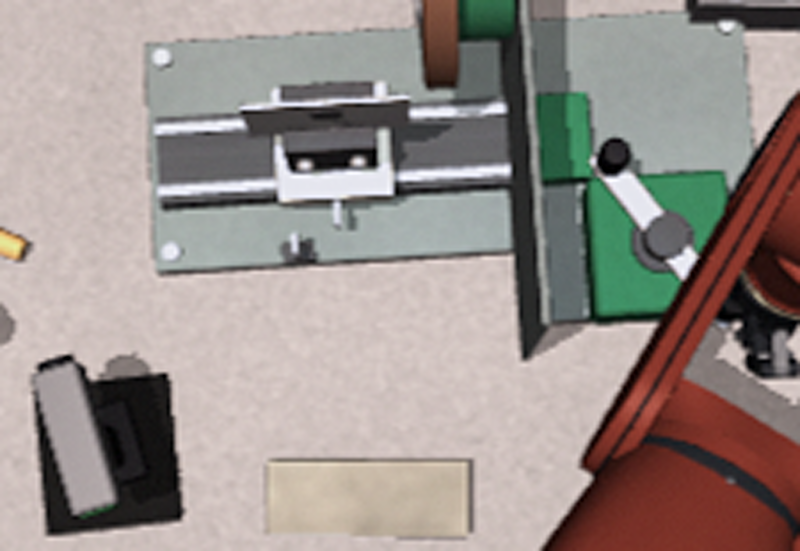

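Pointer is now at crop (338,226) and the index at (295,236), so about 33 mm remain. I'll grip the other knob and turn most of the way.

Emit:
jog_arm --pt "0 0 0.03" --pt "0 0 0.055" --pt "0 0 0.06" --pt "0 0 0.06" --turn '[0, 0, 0, 0]'

```text
time_s: 8.57
eef_pos: [0.5159, -0.2133, 0.1274]
tool_rot: [-2.138, -2.302, -0.0]
contact_force: [0.6, -0.4, 0.1]
grip_width: 0.603
finger_force: 0.0
```

Emit:
jog_arm --pt "0 0 0" --pt "0 0 0" --pt "0 0 0" --pt "0 0 0" --turn '[0, 0, 0, 0]' --hand 0

```text
time_s: 9.07
eef_pos: [0.5156, -0.2144, 0.1289]
tool_rot: [2.138, 2.3, -0.001]
contact_force: [-3.4, -0.1, 6.1]
grip_width: 0.262
finger_force: 58.9
```

Emit:
jog_arm --pt "-0.0135 0.0123 0" --pt "-0.0233 0.0278 0" --pt "-0.0288 0.0452 0" --pt "-0.0296 0.0634 0" --pt "-0.0256 0.0813 0" --pt "-0.0172 0.0975 0" --pt "-0.0048 0.111 0" --pt "0.0106 0.1208 0" --turn '[0, 0, 0, 0, 0, 0, 0, 0]'

```text
time_s: 10.07
eef_pos: [0.6338, -0.1938, 0.1287]
tool_rot: [-2.137, -2.299, 0.004]
contact_force: [-15.7, 2.3, 13.1]
grip_width: 0.262
finger_force: 59.9
```

Emit:
jog_arm --pt "0.0174 0.0055 0" --pt "0.0174 0.0055 0" --turn '[0, 0]'

```text
time_s: 10.32
eef_pos: [0.6382, -0.175, 0.1288]
tool_rot: [-2.135, -2.3, 0.002]
contact_force: [-10.4, 3.6, 10.0]
grip_width: 0.262
finger_force: 59.6
```

```bash
python3 - <<'E'
from h import *
a=bot.capture('top');b=bot.capture('scene');cv2.imwrite('pics/t3.png',a);cv2.imwrite('pics/s3.png',b)
A=cv2.resize(a[145:175,220:260],(800,600),interpolation=cv2.INTER_CUBIC) # f20
B=cv2.resize(b[225:265,270:300],(450,600),interpolation=cv2.INTER_CUBIC) # f15
cv2.imwrite('pics/z3.png',cv2.resize(np.hstack([A[:, 100:],B]),(800,417)))
E
```

```text
(no output)
```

View pics/z3.png

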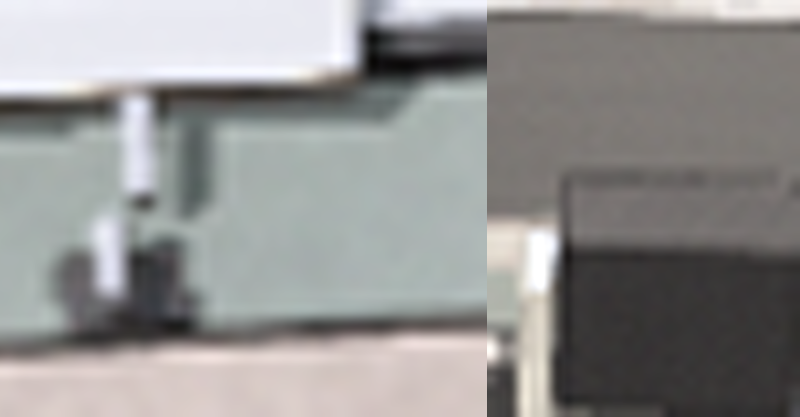

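Zoom: the pointer fin runs from (137,100) to (143,195) and the index fin from (104,218) to (113,290). The pointer still has a few mm to go.

```bash
python3 - <<'E'
from h import *
g=lambda p:np.array([(p[0]/.6957+100)/20+220,p[1]/.6957/20+145])-.475
th=np.radians(4.2);Y=np.array([-np.sin(th),np.cos(th),0])
for n,p,z in [('p0',(137,100),.064),('p1',(142.5,192),.064),('i0',(105,220),.072),('i1',(112,290),.072)]:
    q=onz('top',g(p),z);print(n,g(p),q.round(4),(q@Y).round(4))
# automatic: brightness centroid per row
a=cv2.imread('pics/t3.png').min(2).astype(float)
for r in range(152,166):
    w=np.clip(a[r,224:236]-185,0,None);print(r,(w@np.arange(224,236)/max(w.sum(),1)).round(2),w.sum())
E
```

```text
p0 [234.37119807 151.71200589] [0.5981 0.1098 0.064 ] 0.0657
p1 [234.7664834  158.32405132] [0.5795 0.1083 0.064 ] 0.0655
i0 [232.07135619 160.33641297] [0.5723 0.1151 0.072 ] 0.0728
i1 [232.5744466  165.36731709] [0.5583 0.1133 0.072 ] 0.0721
152 234.08 37.0
153 234.1 41.0
154 234.11 53.0
155 234.22 45.0
156 234.38 60.0
157 234.38 61.0
158 234.14 28.0
159 0.0 0.0
160 232.0 8.0
161 232.08 59.0
162 232.16 51.0
163 232.23 39.0
164 232.29 38.0
165 232.1 20.0
```

Emit:
jog_arm --pt "0.0195 0.0007 0" --pt "0.0384 -0.004 0" --pt "0.0384 -0.004 0" --pt "0.0384 -0.004 0" --turn '[0, 0, 0, 0]'

```text
time_s: 10.92
eef_pos: [0.6318, -0.1386, 0.1289]
tool_rot: [-2.138, -2.301, 0.002]
contact_force: [-5.7, 0.6, 7.2]
grip_width: 0.263
finger_force: 59.4
```

```bash
cat > m.py <<'E'
from h import *
a=bot.capture('top');cv2.imwrite('pics/t4.png',a)
A=cv2.resize(a[145:175,220:250],(600,600),interpolation=cv2.INTER_CUBIC);cv2.imwrite('pics/z4.png',A)
m=a.min(2).astype(float);th=np.radians(4.2);Y=np.array([-np.sin(th),np.cos(th),0])
for r in range(152,166):
    w=np.clip(m[r,226:238]-185,0,None);c=w@np.arange(226,238)/max(w.sum(),1);z=.064 if r<159 else .072
    print(r,c.round(2),w.sum(),(onz('top',(c,r),z)@Y).round(4))
E
python3 m.py
```

```text
152 232.0 19.0 0.0723
153 232.0 18.0 0.0725
154 231.88 26.0 0.0729
155 232.24 58.0 0.0721
156 232.2 55.0 0.0723
157 232.06 47.0 0.0729
158 232.0 28.0 0.0732
159 0.0 0.0 0.7132
160 0.0 0.0 0.7132
161 232.02 54.0 0.0731
162 232.11 46.0 0.073
163 232.18 34.0 0.0729
164 232.29 34.0 0.0727
165 232.11 18.0 0.0734
```

The pointer (0.0726) and index (0.0730) agree to under 1 mm. I'll release and lift clear.

Emit:
jog_arm --pt "0 0 0" --pt "0 0 0" --pt "0 0 0" --pt "0 0 -0.04" --pt "0 0 -0.09" --pt "0 0 -0.15" --pt "0 0 -0.2" --pt "0 0 -0.2" --turn '[0, 0, 0, 0, 0, 0, 0, 0]' --hand 0.6

```text
time_s: 11.98
eef_pos: [0.6348, -0.1392, 0.334]
tool_rot: [2.132, 2.294, 0.007]
contact_force: [0.1, -0.5, -0.6]
grip_width: 0.604
finger_force: 0.0
```

```bash
python3 m.py; python3 - <<'E'
from h import *
a=cv2.imread('pics/t4.png');b=bot.capture('scene');cv2.imwrite('pics/s4.png',b)
f=cv2.resize(a[95:250,150:280],(503,600),interpolation=cv2.INTER_CUBIC)
cv2.imwrite('pics/ct4.png',f) #3.871
s=bot.read_state();print(np.array(s['joint_positions']).round(2))
E
```

```text
152 232.0 17.0 0.0723
153 232.0 15.0 0.0725
154 232.0 22.0 0.0726
155 232.22 51.0 0.0722
156 232.17 48.0 0.0724
157 232.02 42.0 0.073
158 232.0 25.0 0.0732
159 0.0 0.0 0.7132
160 0.0 0.0 0.7132
161 232.02 44.0 0.0731
162 232.03 39.0 0.0732
163 232.1 30.0 0.0731
164 232.19 27.0 0.073
165 232.0 11.0 0.0737
[-0.34  0.23  1.35  0.    1.55 -0.41]
```

View pics/ct4.png

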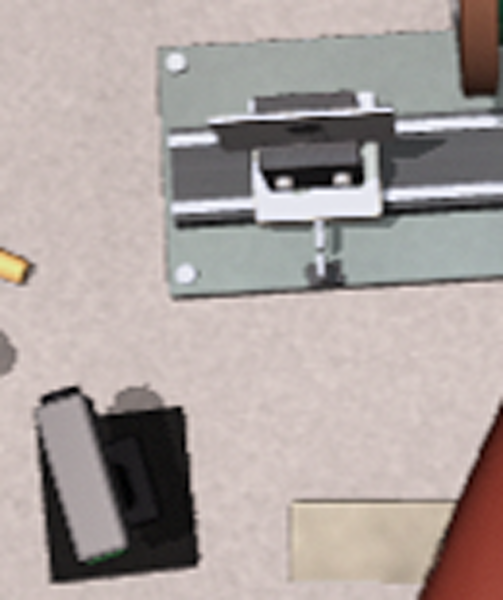

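The picture shows the pointer and index fins aligned at (320,225–275), the patch at (307,129) and the barrel at roughly (36–127, 395–562).

```bash
python3 - <<'E'
from h import *
f=503/130
g=lambda p:np.array(p,float)/3.871+[150,95]-.37
a=cv2.imread('pics/t4.png')
th=np.radians(4.2);X=np.array([np.cos(th),np.sin(th),0]);Y=np.array([-np.sin(th),np.cos(th),0])
for n,p,z in [('patch',(307,129),.19),('blmid',(303,118),.215),('bl1',(210,123),.215),('bl2',(396,112),.215)]:
    q=onz('top',g(p),z);print(n,q.round(4),(q@X).round(4),(q@Y).round(4))
# dark patch refinement
roi=a[118:136,215:245].astype(float).mean(2); print(roi[6:14,6:24].astype(int))
# barrel mask
h=cv2.cvtColor(a,cv2.COLOR_BGR2HSV);m=np.zeros(a.shape[:2],np.uint8)
r=a[190:245,155:186].astype(int);mm=((r.max(2)-r.min(2)<22)&(r.mean(2)>90)&(r.mean(2)<165)).astype(np.uint8)
n,l,st,c=cv2.connectedComponentsWithStats(mm,connectivity=4);k=1+st[1:,4].argmax();print(st[k],c[k]+[155,190])
pts=np.argwhere(l==k)[:,::-1].astype(np.float32)+[155,190]
bx=cv2.boxPoints(cv2.minAreaRect(pts.astype(np.float32)))
w=[onz('top',p,.147) for p in bx]
for p,q in zip(bx,w):print(p,q.round(4))
W=np.array([onz('top',p,.147)[:2] for p in pts]);ev,v=np.linalg.eigh(np.cov(W.T));print('ctr',W.mean(0),'yaw',np.degrees(np.arctan2(v[1,1],v[0,1])),'LxW',np.sqrt(12*ev))
L=onz('scene',cs((745,203)),.128);print('lens',L)
E
```

```text
patch [0.6351 0.1167 0.19  ] 0.6419 0.0699
blmid [0.6363 0.1175 0.215 ] 0.6432 0.0705
bl1 [0.632  0.1772 0.215 ] 0.6433 0.1304
bl2 [0.6412 0.0577 0.215 ] 0.6437 0.0106
[[183 205 212 206 209 228 237 236 236 237 236 237 237 236 235 234 235 233]
 [234 233 211 186 178 167 131  98  78  56  49  37  29  32  45  52  52  51]
 [ 42  44  50  53  54  54  61  64  63  61  60  58  65  63  62  61  62  61]
 [ 63  63  60  59  54  46  49  41  28  29  32  38  53  62  64  64  62  63]
 [ 65  63  57  40  25  23  24  24  25  23  27  36  48  60  63  63  65  62]
 [ 63  64  64  59  49  43  44  44  46  43  52  57  55  57  64  63  63  62]
 [ 64  63  63  64  63  65  62  64  65  59  61  59  58  49  56  58  61  60]
 [ 60  63  63  63  68  69  72  72  67  60  55  62  59  56  58  65  68  69]]
[  3   7  25  43 326] [167.82515337 213.49693252]
[154.5892  198.66487] [0.4556 0.3076 0.147 ]
[169.76758 193.99461] [0.4684 0.2688 0.147 ]
[182.61081 235.73515] [0.3615 0.2317 0.147 ]
[167.43243 240.40541] [0.3489 0.2702 0.147 ]
ctr [0.41792559 0.27191866] yaw -160.25386068302745 LxW [0.03854594 0.10418017]
lens [0.46030559 0.28244038 0.128     ]
```

Emit:
jog_arm --pt "0.4181 -0.1997 0" --pt "0.4181 -0.1997 0" --pt "0.4181 -0.1997 0" --pt "0.4181 -0.1997 0" --pt "0.4181 -0.1997 0" --pt "0.4181 -0.1997 0" --pt "0.4181 -0.1997 0" --pt "0.4181 -0.1997 0" --turn '[1.309, 1.309, 1.309, 1.309, 1.309, 1.309, 1.309, 1.309]' --hand 1.0

```text
time_s: 13.08
eef_pos: [0.4007, 0.265, 0.3248]
tool_rot: [3.098, 0.519, -0.006]
contact_force: [1.1, 1.1, 0.1]
grip_width: 1.001
finger_force: 0.0
```

Emit:
jog_arm --pt "0 0 0" --pt "0 0 0" --turn '[0, 0]'

```text
time_s: 13.32
eef_pos: [0.4023, 0.2634, 0.3256]
tool_rot: [3.096, 0.525, -0.004]
contact_force: [-0.1, 0.2, 0.7]
grip_width: 1.003
finger_force: 0.0
```

```bash
python3 - <<'E'
from h import *
s=bot.read_state();R=cv2.Rodrigues(np.array(s['tool_rot']))[0];p=np.array(s['eef_pos'])
print(p,R.round(3),np.degrees(np.arctan2(R[1,0],R[0,0])),R.T@(np.array([.4045,.263,.122])-p))
E
```

```text
[0.40233481 0.2633823  0.32561257] [[ 0.944  0.33  -0.002]
 [ 0.33  -0.944 -0.002]
 [-0.003  0.001 -1.   ]] 19.25575734665678 [0.00249025 0.00091463 0.20360716]
```

Emit:
jog_arm --pt "0.002 0.001 0.05" --pt "0.002 0.001 0.1" --pt "0.002 0.001 0.14" --pt "0.002 0.001 0.17" --pt "0.002 0.001 0.19" --pt "0.002 0.001 0.203" --pt "0.002 0.001 0.203" --turn '[0, 0, 0, 0, 0, 0, 0]'

```text
time_s: 14.2
eef_pos: [0.4047, 0.2625, 0.1232]
tool_rot: [3.097, 0.521, -0.004]
contact_force: [-0.1, 0.4, 0.2]
grip_width: 1.003
finger_force: 0.0
```

Emit:
jog_arm --pt "0 0 0" --pt "0 0 0" --pt "0 0 0" --pt "0 0 0" --pt "0 0 0" --pt "0 0 0" --turn '[0, 0, 0, 0, 0, 0]' --hand 0

```text
time_s: 14.95
eef_pos: [0.4056, 0.2641, 0.1253]
tool_rot: [-3.097, -0.524, -0.003]
contact_force: [-0.0, 1.7, 5.9]
grip_width: 0.416
finger_force: 61.1
```

```bash
python3 - <<'E'
from h import *
a=bot.capture('top');b=bot.capture('scene');cv2.imwrite('pics/t5.png',a);cv2.imwrite('pics/s5.png',b)
cv2.imwrite('pics/v5.png',cv2.resize(b[150:270,270:430],(800,600),interpolation=cv2.INTER_CUBIC))
s=bot.read_state();R=cv2.Rodrigues(np.array(s['tool_rot']))[0];print(s['eef_pos'],R.round(3),np.array(s['joint_positions']).round(2))
E
```

```text
[0.40562063 0.26411652 0.12531038] [[ 0.944  0.329  0.002]
 [ 0.329 -0.944  0.001]
 [ 0.002 -0.    -1.   ]] [0.41 0.   2.   0.   1.14 1.65]
```

View pics/v5.png

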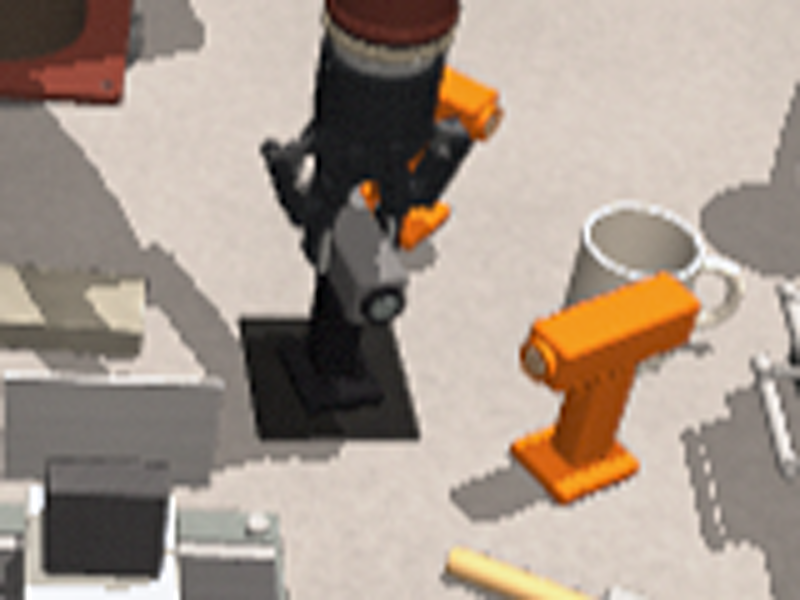

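Gripped: opening 0.416 is about 35 mm, which fits the 36 mm barrel. Next: lift, then carry it to the aiming pose.

Emit:
jog_arm --pt "0 0 -0.02" --pt "0 0 -0.045" --pt "0 0 -0.062" --pt "0.008 0.03 -0.062" --pt "0.017 0.07 -0.062" --pt "0.027 0.11 -0.062" --pt "0.036 0.15 -0.062" --pt "0.0445 0.18 -0.062" --turn '[0, 0, 0, 0.05, 0.11, 0.17, 0.23, 0.262]'

```text
time_s: 16.05
eef_pos: [0.5063, 0.1066, 0.1856]
tool_rot: [3.139, 0.111, -0.002]
contact_force: [0.3, 0.2, -3.3]
grip_width: 0.41
finger_force: 61.0
```

Emit:
jog_arm --pt "0 0 0" --pt "0 0 0" --turn '[0, 0]'

```text
time_s: 16.3
eef_pos: [0.5054, 0.1084, 0.1856]
tool_rot: [-3.139, -0.114, 0.003]
contact_force: [0.9, 0.2, -2.8]
grip_width: 0.414
finger_force: 61.2
```

```bash
python3 - <<'E'
from h import *
a=bot.capture('top');b=bot.capture('scene');cv2.imwrite('pics/t6.png',a);cv2.imwrite('pics/s6.png',b)
A=cv2.resize(a[100:200,190:280],(504,560),interpolation=cv2.INTER_CUBIC)
B=cv2.resize(b[175:255,260:300],(280,560),interpolation=cv2.INTER_CUBIC)
cv2.imwrite('pics/v6.png',np.hstack([A,B]))
s=bot.read_state();R=cv2.Rodrigues(np.array(s['tool_rot']))[0];p=np.array(s['eef_pos']);print(p,R.round(3))
l=p+R@np.array([.059,0,-.0027]);th=np.radians(4.2)
M=np.array([[np.cos(th),np.sin(th)],[-np.sin(th),np.cos(th)]]);print('lens mach',M@l[:2],l[2],'yaw',np.degrees(np.arctan2(R[1,0],R[0,0])),s['contact_force'])
E
```

```text
[0.50536443 0.10893525 0.18588972] [[ 0.997  0.074 -0.001]
 [ 0.074 -0.997  0.   ]
 [-0.001 -0.    -1.   ]]
lens mach [0.57098836 0.07167033] 0.1885258088720035 yaw 4.239141371306307 [-1.11406742 -0.31107573 -2.74876288]
```

View pics/v6.png

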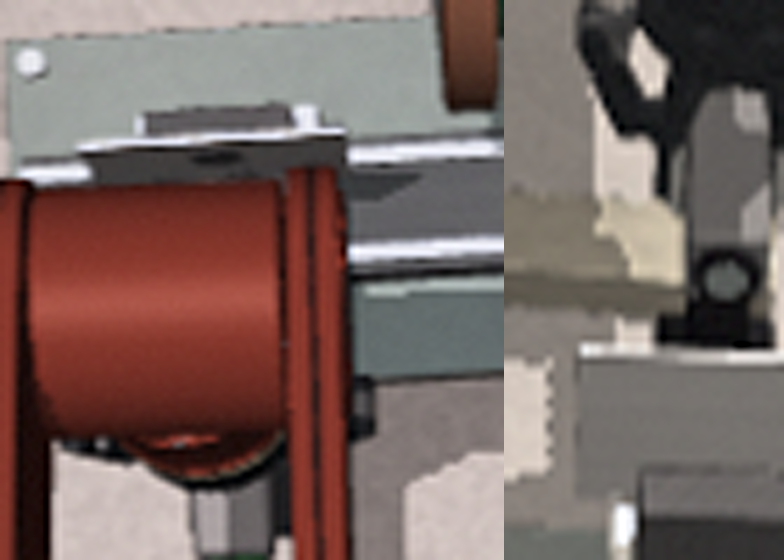

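The lens is visible in the scene half at (727,280), facing the blade, and the patch is in the top half at (215,156). I'll hold the pose and check by ray.

Emit:
jog_arm --pt "0 0 -0.001" --pt "0 0 -0.001" --pt "0 0 -0.001" --pt "0 0 -0.001" --pt "0 0 -0.001" --pt "0 0 -0.001" --pt "0 0 -0.001" --pt "0 0 -0.001" --turn '[0, 0, 0, 0, 0, 0, 0, 0]'

```text
time_s: 17.4
eef_pos: [0.5062, 0.1082, 0.1873]
tool_rot: [-3.139, -0.114, -0.0]
contact_force: [-0.5, -0.3, -3.7]
grip_width: 0.416
finger_force: 61.2
```

```bash
python3 - <<'E'
from h import *
th=np.radians(4.2);M=np.array([[np.cos(th),np.sin(th)],[-np.sin(th),np.cos(th)]])
o,d=ray('scene',(291.5,214.6));
def onx(n,px,x): # plane machine x
    o,d=ray(n,px);k=(x-M[0]@o[:2])/(M[0]@d[:2]);q=o+k*d;return M@q[:2],q[2]
print('lens at x .571',onx('scene',(291.5,214.6),.571))
print('patch on blade x .643',onx('top',(228,127.5),.643), 'z.19',M@onz('top',(228,127.5),.19)[:2])
print(bot.read_state()['eef_pos'])
E
```

```text
lens at x .571 (array([0.571     , 0.07163688]), np.float64(0.18609676014908716))
patch on blade x .643 (array([0.643     , 0.07211121]), np.float64(0.19104245898633443)) z.19 [0.64325594 0.072177  ]
[0.50616173 0.10816047 0.1872918 ]
```

The ray check puts the lens within about 4 mm of the patch line. I'll raise 2 mm and hold longer.

Emit:
jog_arm --pt "0 0 -0.002" --pt "0 0 -0.002" --pt "0 0 -0.002" --pt "0 0 -0.002" --pt "0 0 -0.002" --pt "0 0 -0.002" --pt "0 0 -0.002" --pt "0 0 -0.002" --turn '[0, 0, 0, 0, 0, 0, 0, 0]'

```text
time_s: 18.4
eef_pos: [0.5061, 0.1082, 0.1893]
tool_rot: [3.139, 0.114, -0.0]
contact_force: [-0.1, -0.1, -3.8]
grip_width: 0.419
finger_force: 61.2
```

Emit:
jog_arm --pt "0 0 0" --pt "0 0 0" --pt "0 0 0" --pt "0 0 0" --pt "0 0 0" --pt "0 0 0" --pt "0 0 0" --pt "0 0 0" --turn '[0, 0, 0, 0, 0, 0, 0, 0]'

```text
time_s: 19.4
eef_pos: [0.5062, 0.1082, 0.1893]
tool_rot: [3.139, 0.114, 0.0]
contact_force: [0.1, 0.3, -2.8]
grip_width: 0.413
finger_force: 61.2
```

```bash
python3 - <<'E'
from h import *
s=bot.read_state();R=cv2.Rodrigues(np.array(s['tool_rot']))[0];p=np.array(s['eef_pos'])
print(p,R.T@(np.array([.404,.264,.1255])-p),np.degrees(np.arctan2(R[1,0],R[0,0])))
E
```

```text
[0.50616379 0.10819394 0.18930219] [-0.09056485 -0.16282417  0.06379641] 4.170283884053641
```

Emit:
jog_arm --pt "-0.02 -0.02 0" --pt "-0.04 -0.06 0" --pt "-0.06 -0.1 0" --pt "-0.08 -0.14 0" --pt "-0.0906 -0.1628 0" --pt "-0.0906 -0.1628 0" --pt "-0.0906 -0.1628 0.02" --pt "-0.0906 -0.1628 0.04" --turn '[-0.05, -0.11, -0.17, -0.23, -0.262, -0.262, -0.262, -0.262]'

```text
time_s: 20.4
eef_pos: [0.4048, 0.2634, 0.1492]
tool_rot: [3.098, 0.522, 0.002]
contact_force: [-0.9, -0.3, -3.5]
grip_width: 0.414
finger_force: 61.7
```

Emit:
jog_arm --pt "0 0 0.01" --pt "0 0 0.018" --pt "0 0 0.021" --pt "0 0 0.022" --pt "0 0 0.022" --turn '[0, 0, 0, 0, 0]'

```text
time_s: 21.02
eef_pos: [0.4043, 0.2641, 0.1278]
tool_rot: [-3.097, -0.523, -0.001]
contact_force: [0.4, 0.1, -3.2]
grip_width: 0.413
finger_force: 61.5
```

Emit:
jog_arm --pt "0 0 0.001" --pt "0 0 0.002" --pt "0 0 0.003" --pt "0 0 0.003" --turn '[0, 0, 0, 0]'

```text
time_s: 21.52
eef_pos: [0.4042, 0.2642, 0.1253]
tool_rot: [-3.097, -0.524, -0.001]
contact_force: [-2.0, 0.2, 5.3]
grip_width: 0.416
finger_force: 62.6
```

Contact with the pad. I'll open slowly, then lift.

Emit:
jog_arm --pt "0 0 0" --pt "0 0 0" --pt "0 0 0" --pt "0 0 0" --turn '[0, 0, 0, 0]' --hand 0.9

```text
time_s: 22.02
eef_pos: [0.404, 0.2639, 0.1242]
tool_rot: [3.098, 0.523, -0.0]
contact_force: [-0.1, -0.7, 0.1]
grip_width: 0.901
finger_force: 0.0
```

Emit:
jog_arm --pt "0 0 -0.02" --pt "0 0 -0.05" --pt "0 0 -0.09" --pt "0 0 -0.14" --pt "0 0 -0.18" --pt "-0.04 0.04 -0.18" --pt "-0.04 0.1 -0.18" --pt "-0.04 0.15 -0.18" --turn '[0, 0, 0, 0, 0, 0, 0, 0]'

```text
time_s: 23.02
eef_pos: [0.4155, 0.1077, 0.3047]
tool_rot: [3.097, 0.524, 0.002]
contact_force: [-0.3, -0.8, -0.3]
grip_width: 0.897
finger_force: 0.0
```

```bash
python3 m.py | awk '$1!=159&&$1!=160'; python3 - <<'E'
from h import *
a=cv2.imread('pics/t4.png');b=bot.capture('scene')
A=cv2.resize(a[145:250,150:280],(520,420),interpolation=cv2.INTER_CUBIC)
B=cv2.resize(b[165:270,325:395],(280,420),interpolation=cv2.INTER_CUBIC)
cv2.imwrite('pics/v7.png',np.hstack([A,B]))
E
```

```text
152 232.0 4.0 0.0723
153 232.0 5.0 0.0725
154 232.0 9.0 0.0726
155 232.0 28.0 0.0728
156 232.0 28.0 0.0729
157 232.0 28.0 0.073
158 232.0 15.0 0.0732
161 232.0 31.0 0.0731
162 232.0 27.0 0.0733
163 232.0 13.0 0.0734
164 232.0 11.0 0.0735
165 0.0 0.0 0.7132
```

View pics/v7.png

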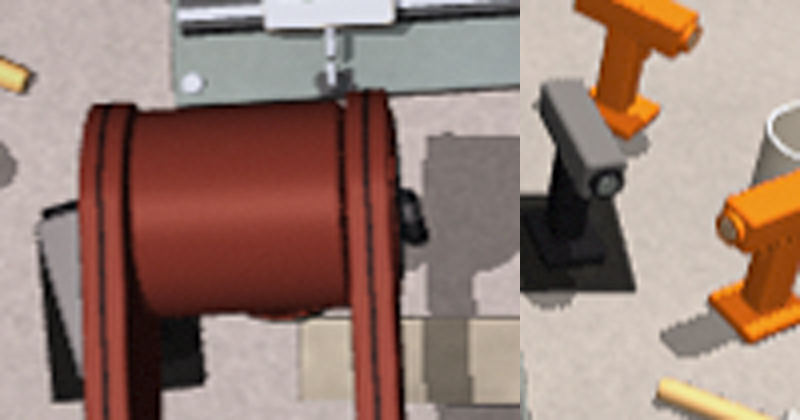

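The thermometer stands upright on the pad at (575,240), the fins are still aligned at (332,60), and the gripper is clear. Let the arm settle, then hand in.

Emit:
jog_arm --pt "0 0 0" --pt "0 0 0" --pt "0 0 0" --pt "0 0 0" --turn '[0, 0, 0, 0]'

```text
time_s: 23.62
eef_pos: [0.4153, 0.1099, 0.3043]
tool_rot: [-3.097, -0.526, 0.0]
contact_force: [0.2, 0.1, -0.4]
grip_width: 0.896
finger_force: 0.0
```

```bash
python3 -c "
from plant import bot
print(bot.finish_job())"
```

```text
the job is handed in; nothing more can be done
None
```

I handed the job in at about 24 s, with no verdict returned: the pointer is on the index to within about 1 mm by camera, the thermometer was held on the patch for about 3 s and now stands upright on its black pad, and I never moved the arm against the whetstone or oil can.

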